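# Quarter-turn check of a reference ball over a gauge head

## Task

Lift the ball dish by its grip block up and off the fork it hangs on, and carry it level to the round gauge head: hold it centred about 30 mm above the head, still turned as it hung, for a second while the first reading is taken. Then turn it there, in place, through a quarter turn (either way) with the loose steel ball staying in the shallow middle of the dish, and finish still holding it there, level and still, clear of the head. Do not bump the ring, bottle or screwdriver out of place.

Things in the scene. Friction and masses are not known exactly. Their poses are not given: they have to be found in the camera images.
- dish_bottom (a point): Centre of the flat underside of the ball dish (one loose rigid part, 200 to 320 g): round, white, 100 mm across, rim 19 mm high; shallow cone (6 degrees) out to 25 mm from the centre, steeper (22 degrees) outside. An aluminium bail stands on it: uprights at y = +-53 mm, crossbar along y at z 120 to 130 mm, 12 mm wide, 112 mm long. z is up, y along the crossbar.
- dish_grip (a point): Centre of the grey grip block on the middle of the crossbar, 153 mm straight above dish_bottom: 16 mm in x, 36 mm in y, 46 mm high (its top 23 mm above, the crossbar's top 23 mm below this point). Axes as dish_bottom. Take hold here, from above.
- ball_center (a point): Centre of the loose dark steel ball, 30 mm across, 110 g, that lies in the middle of the dish (its centre 22 mm above dish_bottom).
- fork (a point): Point on the fixed fork stand on top of its two level prongs, 170 mm above the table, where the crossbar hangs along y (dish below the prongs, underside 50 mm above the table). x runs along the prongs away from the tips, z up. Stops 10 mm high before and behind the crossbar, 3.5 mm play each side. A beam joins the prongs at x = +85 mm; its column stands at x 100, y +85 mm; none of it higher.
- fork_tip (a point): Middle between the free ends of the prongs (x = -15 mm from fork, prongs at y = +-30 mm, 8 mm thick, inside the bail). Axes as fork. The dish must rise over 10 mm to clear the stops, at most 70 mm (then the ball meets the prongs), and leave towards -x; it is free to rise or turn after 75 mm.
- gauge_top (a point): Centre of the top face of the fixed round gauge head (80 mm across, steel cap 68 mm across, on a 120 mm square base), 44 mm above the table.
- ring_mid (a point): Middle of a bystander: a loose steel ring, 64 mm across, 22 mm high.
- oil_mid (a point): Middle of a bystander: a small white bottle, 44 mm across, 100 mm high.
- driver_grip (a point): Handle of a bystander: a screwdriver lying on the table.
There are look-alikes about, which are no part of the job. What is shaped like the part that bears dish_bottom but green or yellow is not meant.

How it is judged:
On the way, in this order (a step that is already met when the one before it is completed fails the run):
1. the dish is lifted off the fork, held in the gripper (contact force between dish and the fingers above 1 N and contact force between dish and stand below 0.05 N and z of dish_bottom in the frame of fork above -0.112 m), for 0.2 s.
2. the dish is held over the gauge head, 8 to 60 mm above it and within 20 mm of centre, turned as it hung (within 0.15 rad), level and nearly still, for 0.5 s (contact force between dish and the fingers above 1 N and contact force between dish and stand below 0.05 N and horizontal distance between dish_bottom and gauge_top below 0.02 m and z of dish_bottom in the frame of gauge_top between 0.008 and 0.06 m and angle between dish_bottom's own z axis and vertical below 0.1 rad and horizontal distance between ball_center and dish_bottom below 0.012 m and angle between the y axis of dish_bottom and the x axis of fork, either way round above 1.42 rad and linear speed of dish below 0.04 m/s), for 0.5 s.
3. it is turned in place: half-way round it is still over the gauge head (within 40 mm) (contact force between dish and the fingers above 1 N and horizontal distance between dish_bottom and gauge_top below 0.04 m and angle between the y axis of dish_bottom and the x axis of fork, either way round between 0.4 and 1.1 rad), for 0.04 s.
At the end, for the whole second after the job is handed in: The dish is held by the gripper alone, centred within 20 mm over the gauge head with its underside 8 to 60 mm above it, a quarter turn from how it hung (within 0.15 rad: crossbar parallel to the prongs), level within 0.10 rad and still, with the ball in it within 12 mm of its centre (contact force between dish and the fingers above 1 N and contact force between dish and stand below 0.05 N and contact force between dish and gauge below 0.05 N and horizontal distance between dish_bottom and gauge_top below 0.02 m and z of dish_bottom in the frame of gauge_top between 0.008 and 0.06 m and angle between dish_bottom's own z axis and vertical below 0.1 rad and horizontal distance between ball_center and dish_bottom below 0.012 m and z of ball_center in the frame of dish_bottom below 0.035 m and angle between the y axis of dish_bottom and the x axis of fork, either way round below 0.15 rad and linear speed of dish below 0.03 m/s and angular speed of dish below 0.2 rad/s); the arm keeps its last pose, push and grip.
It fails at once if the ball leaves the shallow middle of the dish (more than 25 mm from the dish's centre) (distance between ball_center and dish_bottom above 0.035 m).
It fails at once if the ring_gauge is moved more than 20 mm (distance of ring_mid from where it was at the start of the episode above 0.02 m).
It fails at once if the oil is moved more than 20 mm (distance of oil_mid from where it was at the start of the episode above 0.02 m).
It fails at once if the driver is moved more than 20 mm (distance of driver_grip from where it was at the start of the episode above 0.02 m).
It also fails if it takes over 62 s, if anything falls off the work surface, if the arm or the gripper's body presses on something with over 40 N, if the wrist force passes 120 N, or if a joint passes its speed limit or range.

## Robot

A 7-joint arm with a two-finger parallel gripper is mounted at the origin on the work surface. World frame = base frame: x ahead of the robot, y to its left, z up, the work surface at z = 0. Lengths are in m, angles in rad, forces in N, time in s.
With the tool pointing down it reaches from about 0.425 to 0.925 m from the base axis. Payload 6.8 kg.
Tool frame: the origin (TCP) lies between the finger pads; the fingertips stand 17 mm ahead of it and the grasp point (between the pads) lies 2 mm behind it; z points along the fingers, y is the direction in which the jaws open and shut (so a half turn about z gives the same grasp; the last joint's range is limited). The gripper opens to 85 mm and grips with 20 to 120 N. Pads are 22 mm wide; open, the fingers measure 114 mm over their backs; the gripper's body (76 mm by 85 mm) begins 54 mm behind the grasp point. The pads swing forward as they close: fully open they stand 13 mm farther back than shut.
Start: joints at [1.23, 0.477, 0.022, 1.555, -0.011, 1.109, -0.083], TCP at [0.156, -0.657, 0.248] pointing down, gripper open.
Joint ranges: [-2.96, 2.96], [-0.34, 2.1], [-1.41, 1.46], [0.24, 2.44], [-1.37, 4.51], [0.17, 1.92], [-2.96, 2.96]. Speed limits (rad/s): [2.39, 2.39, 3.14, 3.14, 3.14, 3.14, 3.14].

## Interface

Orientations are given as a unit quaternion [w, x, y, z].
In Python, from station import bot gives the robot as it stands. The module is installed in compiled form; this text tells all that it offers.
- The arm moves only by the tool carry_out, never from a script. Its argument "moves" is a list of rows, each a list of 3 entries, a list of its own where there are three numbers: the turn, a rotation vector about the tool's x, y, z in degrees, then the shift along the tool's x, y, z in cm, then the finger opening in cm, from 0 to 8.54. A call has 1 to 5 rows; each row is the pose to reach, as a shift and turn from the pose commanded when the call began, along the tool's axes at that moment; what a row does not reach only later rows make up. A row lasts 1/8 s, in which the tool goes at most 62.5 mm and 10.7 degrees, less where a joint would pass 70% of its speed; a pose out of reach is approached as far as the arm can. A call with a gripper value outside its range is refused whole. The fingers move at their own pace and stop on an object; "newtons" is the grip in N (left out, the last holds). Time passes only in rows, so rows that repeat a pose let the fingers close. It gives the time, the measured TCP pose, the force and the opening at its end, in the units of the state.
- bot.get_obs(): the state, without advancing time (a new reading comes with each control period).
- bot.read_camera(name): name is "scene" or "top"; returns the picture (420x560x3 uint8, red, green, blue); there is no depth.
- bot.camera_info(name): a dict with "vertical_fov" (degrees; the focal length in pixels is half the picture's height over the tangent of half this angle, whatever the lens; pixels are square), "cx", "cy" (the principal point, pixels), "position" and "attitude" of the camera in the world. Camera axes: x right, y up, looking along -z (the intrinsics and any distortion apply to the point x, -y, -z); pixel columns grow to the right and rows downward; lengths in m; the calibration is good to about 2 mm. A picture is of the moment at which its call begins. camera_info takes no time and is no camera call.
- bot.hand_in(): hands the job in, once; it reports no verdict.
Trained networks look in the newest picture that a camera, given by its name, has taken for a name from the list of things; names that differ only in an ending like _2 or _b are one class to them, and where a whole thing is asked for, a point or a joint stands for the part that bears it (a point fixed in the world has none). Each returns a list of dicts, best first, with "score" (0 to 1); they miss things now and then, are a little off and sometimes report something else, mostly with a low value. They report only what shows in the picture. A call takes as long as a camera call. They do not tell look-alikes from the thing itself.
- bot.silhouettes(label, camera): "region" (420x560 bool, what is visible of it) and "location" ([column, row] in pixels, amid what is visible of it).
The state is a dict: "t": time; "q": joint angles; "joint_vel": joint speeds; "joint_torque": joint torques, N m; "eef_pos": TCP position; "tool_rot": TCP orientation; "contact_force": force on the tool from outside, world axes, zero at the start; "torque": the same for the moment, N m; "gripper_width": opening from 0.0 (shut) to 1.0 (fully open).
Only numpy, scipy, OpenCV 4.12 (cv2) and the standard library are available. Lean on these libraries where they do the work, as an engineer would, in place of code of your own. Each camera call takes 0.05 s, during which the arm holds its last target. There are 200 camera calls.

## Working session

There is one attempt and no reset: what is moved stays moved. The work goes in short steps, Python scripts to look and compute and a tool call to move; the robot and the scene stay as the last step left them, time stands still between calls to the robot, and variables do not carry over. Pictures are saved under pics/ and viewed, about 8 in all and at most 12, crops included, and the job is handed in when it is done.

Besides the shell and the picture viewer there is one more tool, called after "Call:" as a command line: name --argument value ..., lists and objects as JSON in quotes. carry_out: Moves the arm, as the interface text tells. Its arguments: {"type":"object","properties":{"moves":{"type":"array"},"newtons":{"type":"number"}},"required":["moves"]}

```bash
mkdir -p pics
python3 - <<'E'
from station import bot
import cv2,numpy as np
print(bot.get_obs())
for c in("scene","top"):
    im=bot.read_camera(c); cv2.imwrite(f"pics/{c}0.png",im[:,:,::-1]); print(c,bot.camera_info(c))
    for l in("dish_bottom","dish_grip","ball_center","fork","fork_tip","gauge_top","ring_mid","oil_mid","driver_grip"):
        print(l,[(round(d["score"],2),np.round(d["location"],1).tolist(),int(d["region"].sum())) for d in bot.silhouettes(l,c)][:4])
E
```

```text
{'t': 0.0, 'q': array([ 1.22988253,  0.47781022,  0.02234358,  1.55647284, -0.01153717,
        1.10931398, -0.0830988 ]), 'joint_vel': array([ 0.00041917,  0.0013725 , -0.00054643,  0.00057659, -0.00217947,
       -0.00095487, -0.00099605]), 'joint_torque': array([-2.17717575e-04, -5.96451688e+01,  1.60784606e+00, -2.81190258e+01,
        1.24972727e-02,  9.35250049e-03, -1.61333986e-07]), 'eef_pos': array([ 0.15559396, -0.65622779,  0.24730995]), 'tool_rot': array([-9.24085832e-04,  9.93231777e-01,  1.16145414e-01, -1.62921319e-04]), 'contact_force': array([ 0.24888307, -0.02150486, -0.0056789 ]), 'torque': array([-0.01310806, -0.0105815 ,  0.00967076]), 'gripper_width': 0.9983652525706872}
scene {'vertical_fov': 51.85075980867107, 'cx': 274.65541009329957, 'cy': 213.1948143624264, 'position': array([1.32421344, 0.51344042, 0.89275855]), 'attitude': array([0.40983579, 0.20065533, 0.37895979, 0.8050848 ])}
dish_bottom [(0.81, [353.7, 258.1], 1049), (0.68, [405.2, 344.6], 2269), (0.56, [336.7, 215.9], 1022)]
dish_grip [(0.97, [361.4, 250.7], 1015), (0.67, [402.4, 344.0], 2171), (0.64
[... 390 characters left out ...]
960862858255, 'cx': 275.04207987014786, 'cy': 206.61040712612333, 'position': array([0.43362449, 0.00780184, 1.47627206]), 'attitude': array([-0.70277972, -0.04106081,  0.03816907,  0.70919517])}
dish_bottom [(0.96, [160.3, 182.0], 807), (0.89, [213.2, 209.3], 723), (0.89, [187.1, 269.9], 751), (0.6, [257.6, 274.1], 674)]
dish_grip [(0.78, [155.1, 182.0], 741), (0.7, [261.0, 274.4], 661), (0.69, [211.8, 208.1], 699), (0.62, [186.6, 272.8], 715)]
ball_center []
fork [(0.88, [207.2, 175.9], 1037)]
fork_tip [(0.95, [207.6, 175.3], 1033)]
gauge_top [(0.72, [335.3, 205.8], 1260)]
ring_mid [(0.58, [279.1, 147.0], 244)]
oil_mid [(0.48, [415.9, 200.6], 190)]
driver_grip [(0.79, [156.7, 223.8], 203)]
```

View pics/scene0.png

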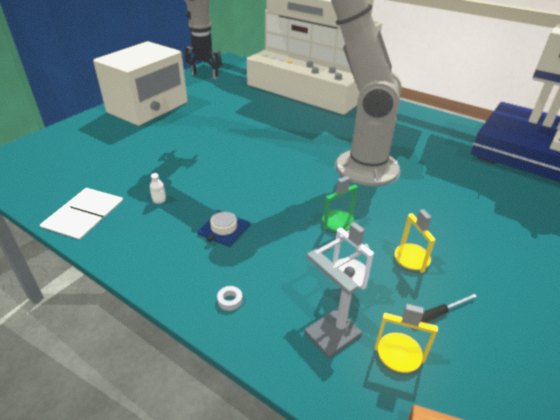

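View pics/top0.png

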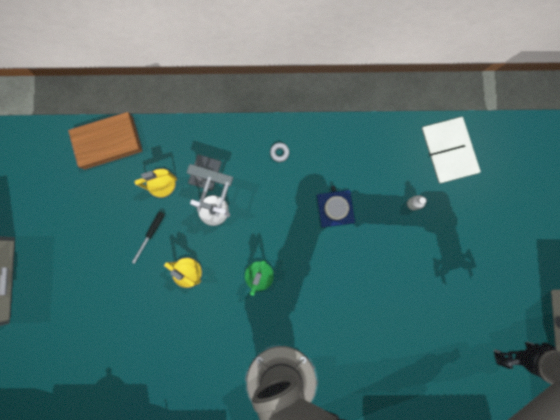

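The scene view shows the white dish hanging at about (350,260), with its grip at (355,235). The gauge is at (224,222), and the green and yellow dishes are the look-alikes. In the top view the white dish is at (213,209), the prongs point down-image towards the robot, and the gauge is at (336,207).

```bash
cat > h.py <<'E'
import numpy as np,cv2
from station import bot
from scipy.spatial.transform import Rotation as R
def cam(c):
    i=bot.camera_info(c); w,x,y,z=i["attitude"]; f=210/np.tan(np.radians(i["vertical_fov"]/2))
    return R.from_quat([x,y,z,w]).as_matrix(),np.array(i["position"]),f,i["cx"],i["cy"]
def proj(c,P):
    M,p,f,cx,cy=cam(c); q=(np.atleast_2d(P)-p)@M
    return np.c_[cx+f*q[:,0]/-q[:,2], cy-f*q[:,1]/-q[:,2]]
def ray(c,u,v):
    M,p,f,cx,cy=cam(c); return p,M@np.array([(u-cx)/f,-(v-cy)/f,-1])
def atz(c,u,v,z):
    p,d=ray(c,u,v); return p+d*(z-p[2])/d[2]
def tri(obs):
    A=np.zeros((3,3));b=np.zeros(3)
    for c,u,v in obs:
        p,d=ray(c,u,v); d=d/np.linalg.norm(d); Q=np.eye(3)-np.outer(d,d); A+=Q;b+=Q@p
    return np.linalg.solve(A,b)
E
python3 - <<'E'
from h import *
S=cv2.imread("pics/scene0.png");T=cv2.imread("pics/top0.png")
a=cv2.resize(S[220:300,300:380],None,fx=5,fy=5,interpolation=cv2.INTER_CUBIC)
b=cv2.resize(T[150:230,175:255],None,fx=5,fy=5,interpolation=cv2.INTER_CUBIC)
g=cv2.hconcat([a,b])
cv2.imwrite("pics/crop.png",g)
# gauge: atz estimates
print("top dish rim z.065",atz("top",213.2,209.3,.069))
m=bot.silhouettes("gauge_top","scene")[0]; 
print("gauge top",atz("top",337,207.5,.044),"scene",atz("scene",223.5,219,.044), tri([("top",337,207.5),("scene",223.5,219)]))
print("ring",atz("top",279.5,152,.011),"oil",atz("top",416,201.5,.05),"beam",atz("top",209.5,175,.17))
E
```

```text
top dish rim z.065 [0.58483305 0.22346589 0.069     ]
gauge top [ 0.5897905  -0.20148933  0.044     ] scene [ 0.58924122 -0.19389001  0.044     ] [ 0.58820463 -0.19922114  0.0412769 ]
ring [ 0.79616481 -0.00471046  0.011     ] oil [ 0.60741371 -0.47347643  0.05      ] beam [0.68412041 0.22065644 0.17      ]
```

View pics/crop.png

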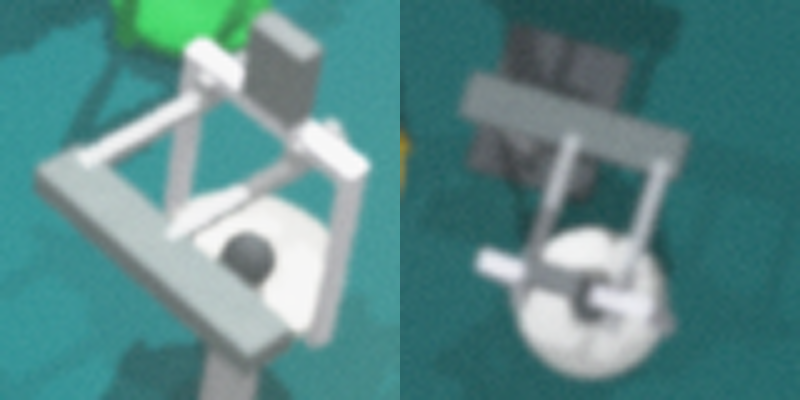

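The left crop shows the grip block's top centre at about (287,38), with crossbar ends near (190,45) and (368,168). In the right crop the crossbar ends are at (477,261) and (653,305), the dish rim is centred at (591,302), and the beam runs from (470,75) to (690,140).

Run:
```python
from h import *
from scipy.optimize import least_squares
t=lambda x,y:(175+(x-400)/5-.4,150+y/5-.4)
s=lambda x,y:(300+x/5-.4,220+y/5-.4)
# model in dish_bottom frame, underside at z=.05
obs=[("top",t(477,261),(0,1,.180)),("top",t(653,305),(0,-1,.180)),]
e1=atz("top",*t(478,262),.18);e2=atz("top",*t(653,304),.18);print("bar ends",e1,e2,(e1+e2)/2,"yaw of +y",np.degrees(np.arctan2(*(e1-e2)[1::-1]))-90)
b1=atz("top",*t(470,75),.17);b2=atz("top",*t(691,140),.17);print("beam yaw",np.degrees(np.arctan2(*(b1-b2)[1::-1]))-90)
print("rim",atz("top",*t(591,302),.069))
P=atz("scene",*s(287,38),.226);print("block top",P)
print("bar ends scene",atz("scene",*s(205,42),.18),atz("scene",*s(364,168),.18))
c=(e1+e2)/2
print("prongs",[atz("top",*t(*p),.17) for p in((575,140),(530,270),(663,165),(628,280))])
for d in bot.silhouettes("dish_grip","scene")+bot.silhouettes("gauge_top","scene"): print(d["score"],d["location"])
# TCP tool axes
o=bot.get_obs();w,x,y,z=o["tool_rot"];print(R.from_quat([x,y,z,w]).as_matrix().round(3))
```

```text
bar ends [0.59665315 0.27896623 0.18      ] [0.56908817 0.16879064 0.18      ] [0.58287066 0.22387843 0.18      ] yaw of +y -14.04655946200802
beam yaw -17.10043632902493
rim [0.58244961 0.22480952 0.069     ]
block top [0.58264571 0.22971066 0.226     ]
bar ends scene [0.55884468 0.17832684 0.18      ] [0.59361705 0.28259256 0.18      ]
prongs [array([0.67570465, 0.2202634 , 0.17      ]), array([0.59249749, 0.24803785, 0.17      ]), array([0.65902095, 0.16407168, 0.17      ]), array([0.5855437 , 0.18592503, 0.17      ])]
0.97 [361.4, 250.7]
0.67 [402.4, 344.0]
0.64 [341.9, 213.4]
0.55 [416.6, 248.0]
0.86 [224.8, 223.2]
[[ 0.973  0.231  0.   ]
 [ 0.231 -0.973 -0.   ]
 [ 0.     0.    -1.   ]]
```

Call:
carry_out --moves '[[[0, 0, -10], [3, -1.9, -1], 8.5], [[0, 0, -20], [8, -5.1, -2], 8.5], [[0, 0, -30], [13, -8.3, -3], 8.5], [[0, 0, -40], [18, -11.4, -4], 8.5], [[0, 0, -50], [23, -14.6, -5], 8.5]]'

```text
t: 1.78
eef_pos: [0.347, -0.4603, 0.2989]
tool_rot: [0.0, 0.85, 0.527, -0.0]
contact_force: [-0.4, -0.7, 0.3]
gripper_width: 1.0
```

```bash
cat >> h.py <<'E'
def go(P,yaw):
    "shift (cm, tool axes) and turn about tool z (deg) to TCP at P, tool y at yaw (deg) pointing down"
    o=bot.get_obs();w,x,y,z=o["tool_rot"];M=R.from_quat([x,y,z,w]).as_matrix()
    Y=np.array([np.cos(np.radians(yaw)),np.sin(np.radians(yaw)),0]);Z=np.array([0,0,-1.]);T=np.c_[np.cross(Y,Z),Y,Z]
    print("t",round(o["t"],2),"pos",o["eef_pos"].round(4),"yaw",np.degrees(np.arctan2(M[1,1],M[0,1])).round(2),"tilt",np.degrees(np.arccos(-M[2,2])).round(2),"q",o["q"].round(2),"F",o["contact_force"].round(1),"w",round(o["gripper_width"],3))
    print("shift cm",((np.array(P)-o["eef_pos"])@M*100).round(2),"turn",np.degrees(R.from_matrix(M.T@T).as_rotvec()).round(2))
E
python3 -c "
from h import *
go((.6,-.2,.3),-16.5)"
```

```text
t 1.77 pos [ 0.347  -0.4603  0.2989] yaw -26.34 tilt 0.05 q [ 1.02  0.28 -0.25  1.72  0.08  1.14  0.29] F [-0.4 -0.7  0.3] w 1.0
shift cm [34.55 11.12 -0.12] turn [ 0.03  0.03 -9.84]
```

Call:
carry_out --moves '[[[0, 0, 0], [5.7, 1.8, 0], 8.5], [[0, 0, 0], [11.4, 3.7, 0], 8.5], [[0, 0, 0], [17.1, 5.5, 0], 8.5], [[0, 0, 0], [22.8, 7.4, 0], 8.5], [[0, 0, 0], [28.5, 9.2, 0], 8.5]]'

```text
t: 2.4
eef_pos: [0.5571, -0.247, 0.2986]
tool_rot: [0.0, 0.851, 0.525, 0.0]
contact_force: [0.8, -0.6, -0.4]
gripper_width: 0.99
```

Call:
carry_out --moves '[[[0, 0, -2], [5.7, 1.8, 0], 8.5], [[0, 0, -4], [11, -1.1, 0], 8.5], [[0, 0, -6], [16.3, -4, 0], 8.5], [[0, 0, -8], [21.6, -6.9, 0], 8.5], [[0, 0, -10], [26.9, -9.8, 0], 8.5]]'

```text
t: 3.02
eef_pos: [0.5889, 0.0379, 0.2986]
tool_rot: [0.0, 0.802, 0.597, 0.0]
contact_force: [0.5, 0.0, 0.4]
gripper_width: 0.994
```

```bash
python3 -c "
from h import *
go((.583,.2255,.3),-16.5)"
```

```text
t 3.02 pos [0.5889 0.0379 0.2986] yaw -16.62 tilt 0.04 q [ 0.24  0.34 -0.52  1.68  0.18  1.17 -0.62] F [0.5 0.  0.4] w 0.994
shift cm [17.81 -5.93 -0.15] turn [ 0.04  0.   -0.12]
```

Call:
carry_out --moves '[[[0, 0, 0], [5.5, -1.8, 0], 8.5], [[0, 0, 0], [11, -3.6, 0], 8.5], [[0, 0, 0], [15.5, -5.1, 0], 8.5], [[0, 0, 0], [17.8, -5.9, 0], 8.5], [[0, 0, 0], [17.8, -5.9, 0], 8.5]]'

```text
t: 3.65
eef_pos: [0.5828, 0.2261, 0.2983]
tool_rot: [-0.001, 0.801, 0.599, 0.0]
contact_force: [-0.2, -0.9, 0.5]
gripper_width: 0.994
```

Run:
```python
from h import *
go((.583,.2255,.3),-16.5)
S=bot.read_camera("scene")[:,:,::-1];T=bot.read_camera("top")[:,:,::-1]
ex=np.array([np.cos(np.radians(-16.5)),np.sin(np.radians(-16.5)),0]);ey=np.array([-ex[1],ex[0],0]);c0=np.array([.583,.2255,.05])
S=cv2.resize(S[180:300,290:390],None,fx=4,fy=4,interpolation=cv2.INTER_CUBIC);T=cv2.resize(T[140:260,160:260],None,fx=4,fy=4,interpolation=cv2.INTER_CUBIC)
L=[(x*ex+y*ey+c0+[0,0,z]) for x,y,z in [(-.008,-.018,.176),(.008,-.018,.176),(.008,.018,.176),(-.008,.018,.176),(.006,.056,.13),(.006,-.056,.13),(-.006,-.056,.13),(-.006,.056,.13),(0,0,.022)]]
L+=[c0+.05*(np.cos(a)*ex+np.sin(a)*ey)+[0,0,.019] for a in np.linspace(0,6.28,16)]
for c,I,u,v in(("scene",S,290,180),("top",T,160,140)):
    for p in proj(c,L): cv2.circle(I,(int(4*(p[0]-u+.5)),int(4*(p[1]-v+.5))),2,(0,0,255),-1)
cv2.imwrite("pics/over.png",cv2.hconcat([S,T]))
```

```text
t 3.65 pos [0.5828 0.2261 0.2983] yaw -16.42 tilt 0.07 q [-0.04  0.41 -0.58  1.59  0.23  1.21 -0.95] F [-0.2 -0.9  0.5] w 0.994
shift cm [-0.05  0.04 -0.17] turn [-0.03 -0.06  0.08]
```

View pics/over.png

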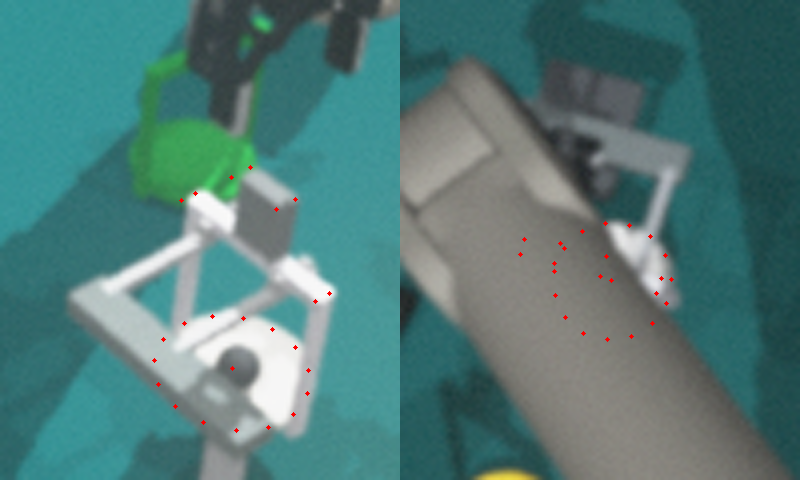

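The gripper hovers above the block. The overlay fits the block, bar and ball to about 1–2 px, with the real dish about 3 mm further along +y. I'll descend with that correction.

Call:
carry_out --moves '[[[0, 0, 0], [0.2, 0, 3], 8.5], [[0, 0, 0], [0.2, 0, 6], 8.5], [[0, 0, 0], [0.2, 0, 8], 8.5], [[0, 0, 0], [0.2, 0, 9.4], 8.5], [[0, 0, 0], [0.2, 0, 9.4], 8.5]]'

```text
t: 4.38
eef_pos: [0.584, 0.2248, 0.2036]
tool_rot: [-0.0, 0.802, 0.597, -0.001]
contact_force: [0.7, -0.3, -0.1]
gripper_width: 0.997
```

Run:
```python
from h import *
go((.583,.228,.204),-16.5)
S=bot.read_camera("scene")[:,:,::-1]
cv2.imwrite("pics/down.png",cv2.resize(S[180:300,290:400],None,fx=5,fy=5,interpolation=cv2.INTER_CUBIC))
```

```text
t 4.38 pos [0.584  0.2248 0.2036] yaw -16.7 tilt 0.08 q [-0.06  0.5  -0.55  1.69  0.29  1.04 -1.  ] F [ 0.7 -0.3 -0.1] w 0.997
shift cm [ 0.28 -0.19 -0.04] turn [-0.06  0.06 -0.2 ]
```

View pics/down.png

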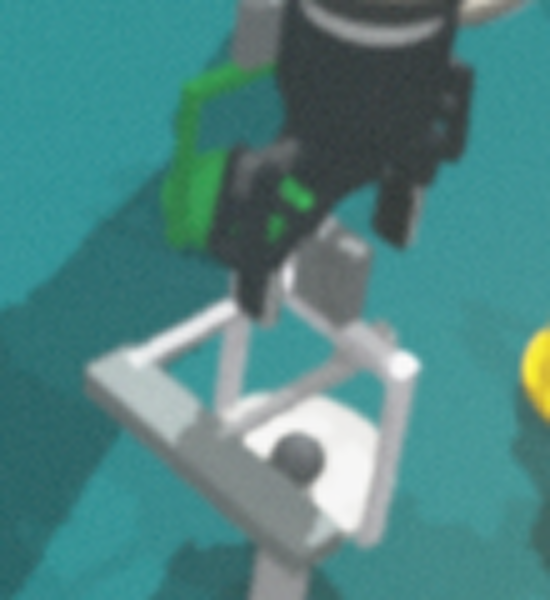

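Both fingers straddle the block, with tips at about (255,300) and (400,235) and the block at (335,272). I'll shift 3 mm along the bar and close gently.

Call:
carry_out --moves '[[[0, 0, 0], [0.3, -0.1, 0], 6], [[0, 0, 0], [0.3, -0.1, 0], 4], [[0, 0, 0], [0.3, -0.1, 0], 2.8], [[0, 0, 0], [0.3, -0.1, 0], 2.4], [[0, 0, 0], [0.3, -0.1, 0], 2.2]]' --newtons 50

```text
t: 5.05
eef_pos: [0.5841, 0.2285, 0.2043]
tool_rot: [0.0, 0.802, 0.597, 0.0]
contact_force: [-1.1, -0.1, -0.0]
gripper_width: 0.258
```

Call:
carry_out --moves '[[[0, 0, 0], [0, 0, 0], 2], [[0, 0, 0], [0, 0, 0], 1.8], [[0, 0, 0], [0, 0, 0], 1.6], [[0, 0, 0], [0, 0, 0], 1.2], [[0, 0, 0], [0, 0, 0], 0]]'

```text
t: 5.68
eef_pos: [0.5839, 0.2287, 0.2043]
tool_rot: [-0.0, 0.802, 0.597, -0.0]
contact_force: [-2.0, 0.6, 1.1]
gripper_width: 0.181
```

Call:
carry_out --moves '[[[0, 0, 0], [0, 0, 0], 0], [[0, 0, 0], [0, 0, 0], 0], [[0, 0, 0], [0, 0, 0], 0]]'

```text
t: 6.05
eef_pos: [0.5839, 0.2287, 0.2043]
tool_rot: [-0.0, 0.802, 0.597, -0.0]
contact_force: [-2.9, 0.2, 1.0]
gripper_width: 0.182
```

Run:
```python
from h import *
go((.583,.228,.204),-16.5)
S=bot.read_camera("scene")[:,:,::-1]
cv2.imwrite("pics/grip.png",cv2.resize(S[180:300,290:400],None,fx=5,fy=5,interpolation=cv2.INTER_CUBIC))
```

```text
t 6.05 pos [0.5839 0.2287 0.2043] yaw -16.65 tilt 0.01 q [-0.07  0.5  -0.55  1.69  0.3   1.04 -1.01] F [-2.9  0.2  1. ] w 0.182
shift cm [-0.1  -0.07  0.03] turn [-0.01 -0.   -0.15]
```

View pics/grip.png

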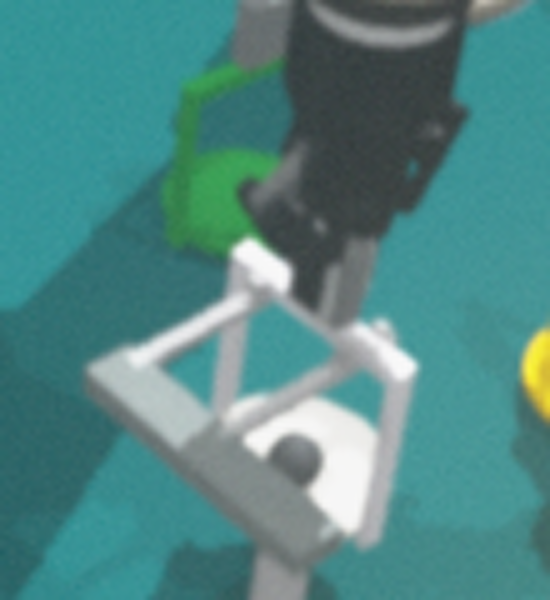

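The block is gripped (15.5 mm) and the ball is centred at about (295,460). I'll lift 35 mm.

Call:
carry_out --moves '[[[0, 0, 0], [0, 0, -0.3], 0], [[0, 0, 0], [0, 0, -1], 0], [[0, 0, 0], [0, 0, -2], 0], [[0, 0, 0], [0, 0, -3], 0], [[0, 0, 0], [0, 0, -3.5], 0]]'

```text
t: 6.72
eef_pos: [0.5845, 0.2289, 0.2405]
tool_rot: [0.0, 0.802, 0.597, 0.001]
contact_force: [-0.3, -0.6, -3.2]
gripper_width: 0.18
```

Call:
carry_out --moves '[[[0, 0, 0], [0, 0, 0], 0], [[0, 0, 0], [0, 0, 0], 0], [[0, 0, 0], [0, 0, 0], 0]]'

```text
t: 7.1
eef_pos: [0.5838, 0.2285, 0.2388]
tool_rot: [-0.0, 0.802, 0.597, -0.0]
contact_force: [0.2, 0.0, -3.8]
gripper_width: 0.179
```

Run:
```python
from h import *
go((.5,.252,.239),-16.5)
S=bot.read_camera("scene")[:,:,::-1]
cv2.imwrite("pics/lift.png",cv2.resize(S[160:300,280:400],None,fx=4,fy=4,interpolation=cv2.INTER_CUBIC))
```

```text
t 7.1 pos [0.5838 0.2285 0.2388] yaw -16.66 tilt 0.05 q [-0.06  0.47 -0.56  1.66  0.27  1.1  -0.99] F [ 0.2  0.  -3.8] w 0.179
shift cm [-0.15 -8.71 -0.01] turn [-0.03  0.03 -0.16]
```

View pics/lift.png

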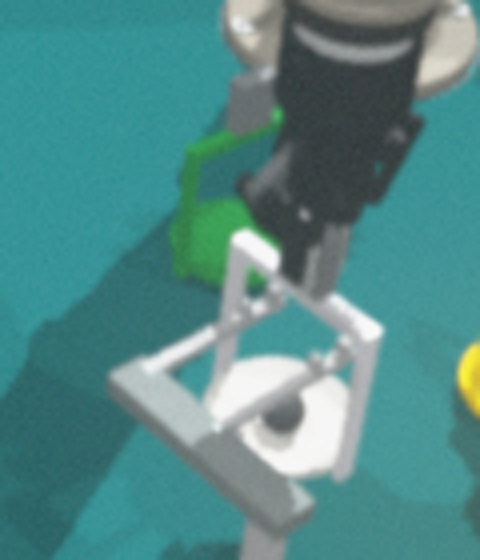

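Call:
carry_out --moves '[[[0, 0, 0], [0, -0.4, 0], 0], [[0, 0, 0], [0, -1.2, 0], 0], [[0, 0, 0], [0, -2.2, 0], 0], [[0, 0, 0], [0, -3.4, 0], 0], [[0, 0, 0], [0, -4.6, 0], 0]]'

```text
t: 7.78
eef_pos: [0.5389, 0.2422, 0.2394]
tool_rot: [0.0, 0.802, 0.597, 0.0]
contact_force: [-0.5, -0.0, -3.6]
gripper_width: 0.183
```

Call:
carry_out --moves '[[[0, 0, 0], [0, -1.2, 0], 0], [[0, 0, 0], [0, -2.4, 0], 0], [[0, 0, 0], [0, -3.4, 0], 0], [[0, 0, 0], [0, -4.1, 0], 0], [[0, 0, 0], [0, -4.5, 0], 0]]'

```text
t: 8.4
eef_pos: [0.4966, 0.2548, 0.2394]
tool_rot: [0.0, 0.802, 0.597, 0.0]
contact_force: [-0.7, -0.5, -3.9]
gripper_width: 0.182
```

Call:
carry_out --moves '[[[0, 0, 0], [0, 0, -0.4], 0], [[0, 0, 0], [0, 0, -1.4], 0], [[0, 0, 0], [0, 0, -3], 0], [[0, 0, 0], [0, 0, -5], 0], [[0, 0, 0], [0, 0, -7], 0]]'

```text
t: 9.02
eef_pos: [0.4973, 0.2548, 0.3112]
tool_rot: [0.0, 0.802, 0.597, 0.001]
contact_force: [0.0, -0.1, -3.7]
gripper_width: 0.182
```

Call:
carry_out --moves '[[[0, 0, 0], [0, 0, -2], 0], [[0, 0, 0], [0, 0, -4], 0], [[0, 0, 0], [0, 0, -5.2], 0], [[0, 0, 0], [0, 0, -5.9], 0], [[0, 0, 0], [0, 0, -6.2], 0]]'

```text
t: 9.65
eef_pos: [0.4969, 0.2547, 0.3714]
tool_rot: [0.0, 0.802, 0.597, -0.0]
contact_force: [-0.2, -0.0, -2.6]
gripper_width: 0.18
```

Run:
```python
from h import *
go((.587,-.198,.372),-16.5)
S=bot.read_camera("scene")[:,:,::-1]
cv2.imwrite("pics/high.png",cv2.resize(S[60:300,180:420],None,fx=2.4,fy=2.4,interpolation=cv2.INTER_CUBIC))
```

```text
t 9.65 pos [0.4969 0.2547 0.3714] yaw -16.66 tilt 0.01 q [-0.07  0.25 -0.63  1.64  0.15  1.3  -1.01] F [-0.2 -0.  -2.6] w 0.18
shift cm [-40.78  21.61  -0.05] turn [-0.    0.01 -0.16]
```

View pics/high.png

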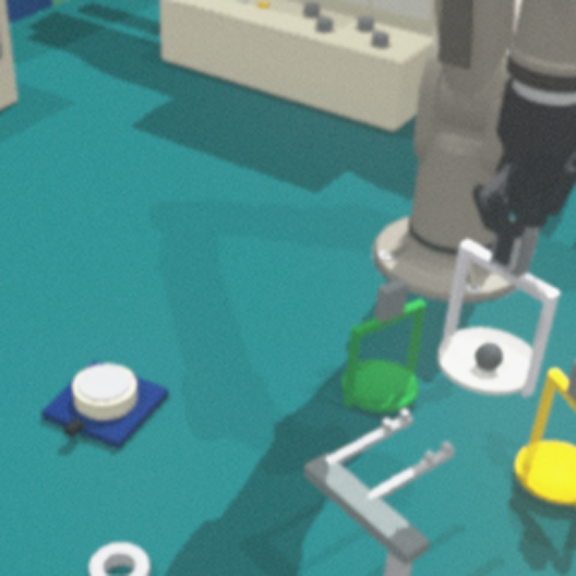

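Call:
carry_out --moves '[[[0, 0, 0], [-0.44, 0.23, 0], 0], [[0, 0, 0], [-1.5, 0.8, 0], 0], [[0, 0, 0], [-3.09, 1.64, 0], 0], [[0, 0, 0], [-5.22, 2.76, 0], 0], [[0, 0, 0], [-7.69, 4.07, 0], 0]]'

```text
t: 10.32
eef_pos: [0.5141, 0.1674, 0.3712]
tool_rot: [0.0, 0.802, 0.597, -0.0]
contact_force: [0.2, 0.2, -3.2]
gripper_width: 0.184
```

Call:
carry_out --moves '[[[0, 0, 0], [-2.65, 1.4, 0], 0], [[0, 0, 0], [-5.3, 2.81, 0], 0], [[0, 0, 0], [-7.96, 4.21, 0], 0], [[0, 0, 0], [-10.61, 5.62, 0], 0], [[0, 0, 0], [-13.26, 7.02, 0], 0]]'

```text
t: 10.95
eef_pos: [0.543, 0.0195, 0.3712]
tool_rot: [0.0, 0.803, 0.597, -0.0]
contact_force: [0.7, 0.5, -3.0]
gripper_width: 0.185
```

Call:
carry_out --moves '[[[0, 0, 0], [-2.65, 1.4, 0], 0], [[0, 0, 0], [-5.3, 2.81, 0], 0], [[0, 0, 0], [-7.96, 4.21, 0], 0], [[0, 0, 0], [-10.61, 5.62, 0], 0], [[0, 0, 0], [-13.26, 7.02, 0], 0]]'

```text
t: 11.58
eef_pos: [0.5718, -0.1277, 0.3711]
tool_rot: [0.0, 0.803, 0.597, -0.0]
contact_force: [0.2, 0.0, -3.9]
gripper_width: 0.178
```

Call:
carry_out --moves '[[[0, 0, 0], [-2.3, 1.22, 0], 0], [[0, 0, 0], [-4.15, 2.2, 0], 0], [[0, 0, 0], [-5.39, 2.85, 0], 0], [[0, 0, 0], [-6.19, 3.28, 0], 0], [[0, 0, 0], [-6.59, 3.49, 0], 0]]'

```text
t: 12.2
eef_pos: [0.5869, -0.198, 0.3713]
tool_rot: [-0.0, 0.802, 0.597, 0.0]
contact_force: [-1.2, 0.4, -2.7]
gripper_width: 0.179
```

Run:
```python
from h import *
go((.587,-.198,.228),-16.65)
S=bot.read_camera("scene")[:,:,::-1]
cv2.imwrite("pics/gauge.png",cv2.resize(S[60:300,140:340],None,fx=2.5,fy=2.5,interpolation=cv2.INTER_CUBIC))
```

```text
t 12.2 pos [ 0.5869 -0.198   0.3713] yaw -16.64 tilt 0.02 q [ 0.5   0.32 -0.36  1.51  0.12  1.32 -0.16] F [-1.2  0.4 -2.7] w 0.179
shift cm [0.000e+00 1.000e-02 1.433e+01] turn [-0.01 -0.01  0.01]
```

View pics/gauge.png

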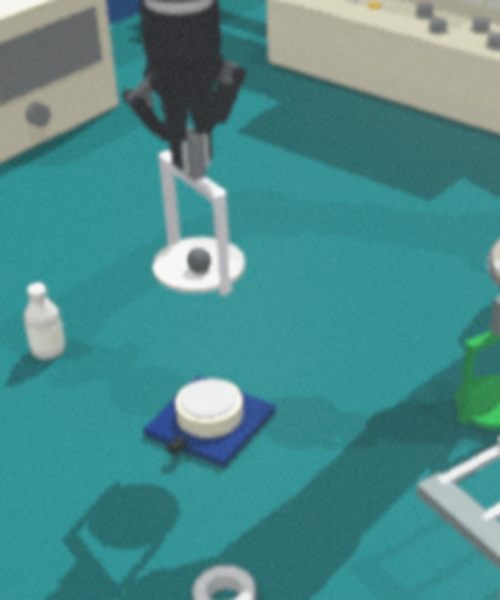

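The dish is above the gauge with the ball centred, and everything is clear. Next I descend and hold.

Call:
carry_out --moves '[[[0, 0, 0], [0, 0, 0.4], 0], [[0, 0, 0], [0, 0, 1.4], 0], [[0, 0, 0], [0, 0, 3], 0], [[0, 0, 0], [0, 0, 5], 0], [[0, 0, 0], [0, 0, 7], 0]]'

```text
t: 12.88
eef_pos: [0.5864, -0.1978, 0.2994]
tool_rot: [-0.0, 0.802, 0.597, -0.0]
contact_force: [0.6, -0.1, -3.4]
gripper_width: 0.178
```

Call:
carry_out --moves '[[[0, 0, 0], [0, 0, 2], 0], [[0, 0, 0], [0, 0, 4], 0], [[0, 0, 0], [0, 0, 5.6], 0], [[0, 0, 0], [0, 0, 6.6], 0], [[0, 0, 0], [0, 0, 7.1], 0]]'

```text
t: 13.5
eef_pos: [0.5867, -0.198, 0.2297]
tool_rot: [-0.0, 0.802, 0.597, -0.0]
contact_force: [0.0, -0.3, -2.5]
gripper_width: 0.182
```

Call:
carry_out --moves '[[[0, 0, 0], [0, 0, 0.2], 0], [[0, 0, 0], [0, 0, 0.2], 0], [[0, 0, 0], [0, 0, 0.2], 0], [[0, 0, 0], [0, 0, 0.2], 0], [[0, 0, 0], [0, 0, 0.2], 0]]'

```text
t: 14.12
eef_pos: [0.5869, -0.1982, 0.2285]
tool_rot: [0.0, 0.802, 0.597, 0.0]
contact_force: [-0.1, -0.5, -3.9]
gripper_width: 0.184
```

Run:
```python
from h import *
go((.587,-.198,.228),-16.65)
S=bot.read_camera("scene")[:,:,::-1];T=bot.read_camera("top")[:,:,::-1]
S=cv2.resize(S[140:260,170:270],None,fx=4,fy=4,interpolation=cv2.INTER_CUBIC);T=cv2.resize(T[150:270,285:385],None,fx=4,fy=4,interpolation=cv2.INTER_CUBIC)
a=np.linspace(0,6.28,24);c=np.array([.588,-.198,0])
L=[c+[.05*np.cos(t),.05*np.sin(t),.093] for t in a]
for n,I,u,v in(("scene",S,170,140),("top",T,285,150)):
    for p in proj(n,L): cv2.circle(I,(int(4*(p[0]-u+.5)),int(4*(p[1]-v+.5))),2,(0,0,255),-1)
cv2.imwrite("pics/hold.png",cv2.hconcat([S,T]))
```

```text
t 14.12 pos [ 0.5869 -0.1982  0.2285] yaw -16.67 tilt 0.02 q [ 0.49  0.43 -0.35  1.7   0.17  1.05 -0.21] F [-0.1 -0.5 -3.9] w 0.184
shift cm [0.02 0.01 0.05] turn [ 0.02  0.   -0.02]
```

View pics/hold.png

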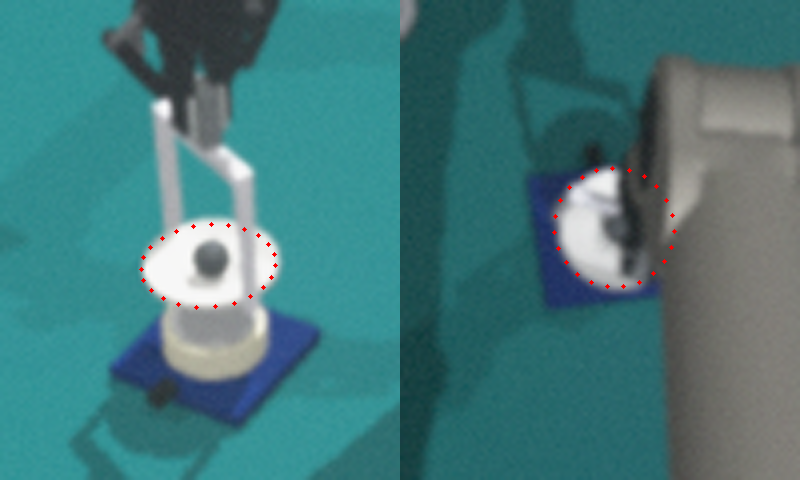

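The dish rim matches the predicted circle in both views, with the ball in the middle and a visible gap above the head. I'll hold for another second, then turn slowly.

Call:
carry_out --moves '[[[0, 0, 0], [0, 0, 0], 0], [[0, 0, 0], [0, 0, 0], 0], [[0, 0, 0], [0, 0, 0], 0], [[0, 0, 0], [0, 0, 0], 0], [[0, 0, 0], [0, 0, 0], 0]]'

```text
t: 14.85
eef_pos: [0.5868, -0.1981, 0.2283]
tool_rot: [-0.0, 0.802, 0.597, -0.0]
contact_force: [0.4, -0.4, -3.3]
gripper_width: 0.176
```

Call:
carry_out --moves '[[[0, 0, 0], [0, 0, 0], 0], [[0, 0, 0], [0, 0, 0], 0], [[0, 0, 0], [0, 0, 0], 0], [[0, 0, 0], [0, 0, 0], 0], [[0, 0, 0], [0, 0, 0], 0]]'

```text
t: 15.48
eef_pos: [0.5868, -0.1981, 0.2283]
tool_rot: [0.0, 0.802, 0.597, -0.0]
contact_force: [0.1, -0.0, -3.4]
gripper_width: 0.179
```

Call:
carry_out --moves '[[[0, 0, 1], [0, 0, 0], 0], [[0, 0, 3], [0, 0, 0], 0], [[0, 0, 6.5], [0, 0, 0], 0], [[0, 0, 11], [0, 0, 0], 0], [[0, 0, 16], [0, 0, 0], 0]]'

```text
t: 16.1
eef_pos: [0.5869, -0.1981, 0.2283]
tool_rot: [0.0, 0.878, 0.478, 0.0]
contact_force: [0.1, 0.0, -2.7]
gripper_width: 0.183
```

Call:
carry_out --moves '[[[0, 0, 5], [0, 0, 0], 0], [[0, 0, 10], [0, 0, 0], 0], [[0, 0, 15], [0, 0, 0], 0], [[0, 0, 20], [0, 0, 0], 0], [[0, 0, 25], [0, 0, 0], 0]]'

```text
t: 16.73
eef_pos: [0.5869, -0.198, 0.2283]
tool_rot: [0.0, 0.961, 0.276, 0.0]
contact_force: [0.3, -0.4, -2.2]
gripper_width: 0.18
```

Call:
carry_out --moves '[[[0, 0, 5], [0, 0, 0], 0], [[0, 0, 10], [0, 0, 0], 0], [[0, 0, 15], [0, 0, 0], 0], [[0, 0, 20], [0, 0, 0], 0], [[0, 0, 25], [0, 0, 0], 0]]'

```text
t: 17.35
eef_pos: [0.5869, -0.198, 0.2283]
tool_rot: [-0.0, 0.998, 0.062, 0.0]
contact_force: [-0.3, -0.7, -3.0]
gripper_width: 0.183
```

Call:
carry_out --moves '[[[0, 0, 5], [0, 0, 0], 0], [[0, 0, 10], [0, 0, 0], 0], [[0, 0, 14.5], [0, 0, 0], 0], [[0, 0, 18.5], [0, 0, 0], 0], [[0, 0, 21.5], [0, 0, 0], 0]]'

```text
t: 17.98
eef_pos: [0.5869, -0.1979, 0.2284]
tool_rot: [-0.0, 0.992, -0.125, 0.0]
contact_force: [-0.8, 0.1, -2.7]
gripper_width: 0.178
```

Call:
carry_out --moves '[[[0, 0, 1.6], [0, 0, 0], 0], [[0, 0, 2.5], [0, 0, 0], 0], [[0, 0, 2.5], [0, 0, 0], 0], [[0, 0, 2.5], [0, 0, 0], 0], [[0, 0, 2.5], [0, 0, 0], 0]]'

```text
t: 18.6
eef_pos: [0.5868, -0.1981, 0.2283]
tool_rot: [-0.0, 0.989, -0.145, 0.0]
contact_force: [0.1, 0.1, -3.2]
gripper_width: 0.183
```

Run:
```python
from h import *
go((.587,-.198,.228),-106.65)
S=bot.read_camera("scene")[:,:,::-1];T=bot.read_camera("top")[:,:,::-1]
S=cv2.resize(S[140:260,170:270],None,fx=4,fy=4,interpolation=cv2.INTER_CUBIC);T=cv2.resize(T[150:270,285:385],None,fx=4,fy=4,interpolation=cv2.INTER_CUBIC)
a=np.linspace(0,6.28,24);c=np.array([.588,-.198,0])
L=[c+[.05*np.cos(t),.05*np.sin(t),.093] for t in a]
for n,I,u,v in(("scene",S,170,140),("top",T,285,150)):
    for p in proj(n,L): cv2.circle(I,(int(4*(p[0]-u+.5)),int(4*(p[1]-v+.5))),2,(0,0,255),-1)
cv2.imwrite("pics/turned.png",cv2.hconcat([S,T]))
```

```text
t 18.6 pos [ 0.5868 -0.1981  0.2283] yaw -106.66 tilt 0.0 q [ 0.25  0.41 -0.03  1.71  0.01  1.02 -1.65] F [ 0.1  0.1 -3.2] w 0.183
shift cm [ 0.01 -0.02  0.03] turn [-0.   -0.   -0.01]
```

View pics/turned.png

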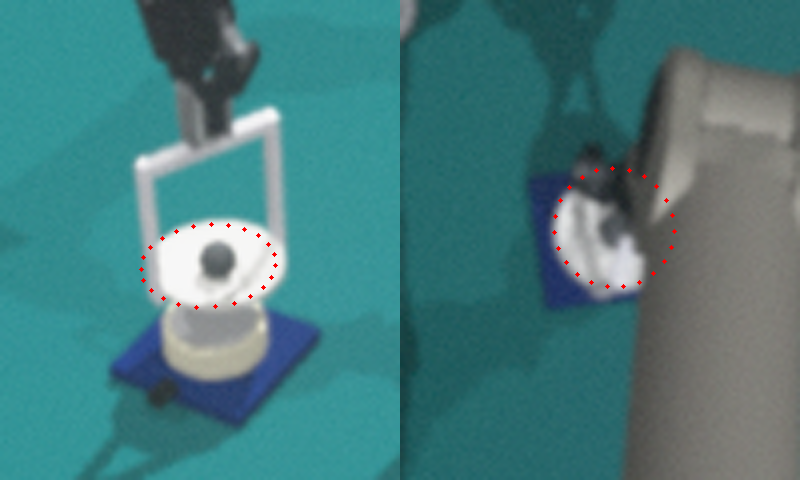

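The dish has turned a quarter, is about 3 mm off the predicted circle (limit 20 mm), with the ball centred at (217,262) and a clear gap. I'll settle it, then hand in.

Call:
carry_out --moves '[[[0, 0, 0], [0, 0, 0], 0], [[0, 0, 0], [0, 0, 0], 0], [[0, 0, 0], [0, 0, 0], 0], [[0, 0, 0], [0, 0, 0], 0], [[0, 0, 0], [0, 0, 0], 0]]'

```text
t: 19.32
eef_pos: [0.5869, -0.1981, 0.2283]
tool_rot: [0.0, 0.989, -0.145, 0.0]
contact_force: [0.2, -0.2, -2.9]
gripper_width: 0.182
```

```bash
python3 -c "
from h import *
go((.587,-.198,.228),-106.65)
print(bot.hand_in())"
```

```text
t 19.32 pos [ 0.5869 -0.1981  0.2283] yaw -106.66 tilt 0.0 q [ 0.25  0.41 -0.03  1.71  0.01  1.02 -1.65] F [ 0.2 -0.2 -2.9] w 0.182
shift cm [ 0.01 -0.01  0.03] turn [ 0.   -0.   -0.01]
the job is handed in; nothing more can be done
None
```

I lifted the white dish off the fork by its grip block and drew it out towards the robot. I then carried it high to the gauge, held it about 30 mm above the head for over a second, turned it 90° in place and handed in at t = 19.3 s. The hand-in gave no verdict.

**Last readings before hand-in:**
- **Tool:** it was still, with 0.0° tilt and 90.0° turned from the hold pose.
- **Grip:** the opening was about 15.5 mm on the 16 mm block, and the tool carried about 3 N.

**Last pictures, taken just before hand-in:**
- The ball was in the middle of the dish, with a visible gap above the gauge head.
- The dish was about 3 mm off the gauge centre (limit 20 mm), roughly the 3 mm along the bar by which the top and scene views had disagreed before the grasp.

**Not checked:**
- I did not re-measure the crossbar against the prongs after the turn. The fork direction came from pictures that differed by about 3°, against a limit of about 8.6°.
- I did not re-measure the ring, bottle and screwdriver at the end. I planned the path to stay clear of them and saw no contact in the pictures.

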